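Unstack the fired kiln tier

ROBOT

A 6-joint arm with a two-finger parallel gripper is mounted at the origin on the work surface. World frame = base frame: x ahead of the robot, y to its left, z up, the work surface at z = 0. Lengths are in m, angles in rad, forces in N, time in s.
With the tool pointing down it reaches from about 0.3 to 0.875 m from the base axis. Payload 4.2 kg.
Tool frame: the origin (TCP) lies midway between the tips of the shut fingers; the grasp point (between the pads) lies env.pinch_z behind it (env.pinch_z is the distance from the TCP to the grasp point, in m); z points along the fingers, y is the line along which they close (so a half turn about z gives the same grasp; the last joint's range is limited). The gripper opens to 85 mm and grips with 20 to 120 N. Pads are 22 mm wide; open, the fingers measure 114 mm over their backs; the gripper's body (76 mm by 85 mm) begins 54 mm behind the grasp point. The pads swing forward as they close: fully open they stand 13 mm farther back than shut.
Start: joints at [1.1, 0.32, 1.565, -0, 1.257, -0.02], TCP at [0.251, 0.518, 0.231] pointing down, gripper open.
Joint ranges: [-3.11, 3.11], [-0.84, 2.01], [0.21, 2.61], [-1.34, 4.49], [0.05, 2.63], [-2.56, 2.56]. Speed limits (rad/s): [2.57, 2.57, 3.14, 3.14, 3.14, 3.14].

INTERFACE

Orientations are given as a rotation vector (axis times angle).
In Python, from rig import env gives the robot as it stands.
- The arm moves only by the tool servo_tool, never from a script. Its argument "moves" is a list of rows, each a list of 7 numbers: the turn, a rotation vector about the tool's x, y, z scaled (see below), then the shift along the tool's x, y, z scaled (see below), then the gripper's target within -1 to 1 (fully open at 1, half-way at 0, shut at -1). In form: [[ax, ay, az, dx, dy, dz, claw], ...]. A call has 1 to 10 rows; each row shifts and turns the commanded pose from where the row before left it, along the tool's axes as they then stand; what a row does not reach is not made up. The controller multiplies each number of a shift by 0.5 m and each number of a turn by pi/2 rad. A row lasts 1/12 s, in which the tool goes at most 41.7 mm and 7.16 degrees, less where a joint would pass 70% of its speed; a pose out of reach is approached as far as the arm can. A call with a number of a shift or a turn outside -1 to 1 is refused whole. A call with a gripper value outside its range is refused whole. The fingers move at their own pace and stop on an object; "grip_force" is the grip in N (left out, the last holds). Time passes only in rows, so rows that do not move let the fingers close. It gives the time, the measured TCP pose, the force, the opening and the grip force at its end, in the units of the state.
- env.sense(): the state, without advancing time (a new reading comes with each control period).
- env.get_image(name): name is "scene" or "top"; returns the picture (384x512x3 uint8, red, green, blue); there is no depth.
- env.get_calibration(name): a dict with "intrinsics" (3x3 intrinsics, pixels), "extrinsics" (4x4, takes a point from world to camera coordinates). Camera axes: x right, y up, looking along -z (the intrinsics and any distortion apply to the point x, -y, -z); pixel columns grow to the right and rows downward; lengths in m; the calibration is good to about 2 mm. A picture is of the moment at which its call begins. get_calibration takes no time and is no camera call.
- env.hand_in(): hands the job in; it is judged then, once.
The state is a dict: "time_s": time; "joint_pos": joint angles; "qd": joint speeds; "joint_efforts": joint torques, N m; "ee_pos": TCP position; "tcp_rot": TCP orientation; "ft_force": force on the tool from outside, world axes, zero at the start; "wrist_torque": the same for the moment, N m; "finger_gap": opening from 0.0 (shut) to 1.0 (fully open); "grip_force": force on a finger pad.
Only numpy, scipy, OpenCV 4.12 (cv2) and the standard library are available. Lean on these libraries where they do the work, as an engineer would, in place of code of your own. Each camera call takes 0.05 s, during which the arm holds its last target. There are 200 camera calls.

TASK

Take the fired kiln stack apart from the top down, without tipping or dropping anything: stand the vase in the middle of the round cork mat and the beaker in the middle of the white tile, then lay the kiln shelf flat and centred lengthwise across the two battens of the rack. Finally stand the two kiln props that carried the shelf upright in the wooden trays, the thin round prop in the small tray and the thick square prop in the large one. Everything ends released and at rest.

Things in the scene. Friction and masses are not known exactly. Their poses are not given: they have to be found in the camera images.
- vase_mid (a point): Bulbous off-white bottle vase, loose, about 0.2 kg, 84 mm high; starts on top of the kiln shelf. Belly 58 mm in diameter with straight sides from 22 to 50 mm above its foot, foot 42 mm, narrow neck 22 mm. The point is on its axis half-way up, 42 mm above its underside; z up.
- beaker_mid (a point): Straight-sided off-white open beaker, loose, about 0.18 kg, 56 mm in diameter, 70 mm high, wall 4 mm; starts on top of the kiln shelf beside the vase (the two may have changed places). The point is on its axis half-way up, 35 mm above its underside; z up.
- batt_mid (a point): Kiln shelf: flat cream fireclay bar, loose, about 0.28 kg, 56 mm wide (its x), 180 mm long (its y), 12 mm thick. It bridges the two props, each end resting on about half of a prop, and carries the vase and the beaker about 45 mm either side of its middle. The point is its centre, 6 mm above its underside.
- round_prop_mid (a point): Thin round kiln prop: tan cylinder, loose, about 0.12 kg, 34 mm in diameter, 60 mm high, standing under one end of the kiln shelf (which end varies), partly showing past it. The point is its centre, 30 mm above its underside; z up.
- square_prop_mid (a point): Thick square kiln prop: tan block, loose, about 0.3 kg, 54 x 54 mm (its x and y), 60 mm high, standing under the other end of the kiln shelf, partly showing past it. The point is its centre, 30 mm above its underside. The props stand on a fixed grey slab 100 x 260 mm, 12 mm thick.
- cork_mat_seat (a point): Place for the vase: fixed round cork mat, 96 mm in diameter, 6 mm thick. The point is the centre of its upper face.
- tile_seat (a point): Place for the beaker: fixed square white tile, 96 x 96 mm, 8 mm thick. The point is the centre of its upper face.
- rack_seat (a point): Place for the kiln shelf: fixed rack of two parallel wooden battens, each 70 mm long (its x), 22 mm wide, 26 mm high, their centres 120 mm apart along its y; a low bar 10 mm high and 22 mm wide joins them underneath in the middle. The shelf lies across both battens, its length along the rack's y. The point is midway between the battens at the height of their tops.
- small_tray_seat (a point): Place for the round prop: fixed small square wooden tray, 62 x 62 mm outside, 50 x 50 mm inside (along its x and y), rim 13 mm above the bench, wall 6 mm. The point is the centre of its inner floor, 6 mm above the bench.
- large_tray_seat (a point): Place for the square prop: fixed large square wooden tray, 84 x 84 mm outside, 72 x 72 mm inside (along its x and y), rim 13 mm above the bench, wall 6 mm. The point is the centre of its inner floor, 6 mm above the bench.
Things that resemble listed ones, but are neither listed nor needed, are in the scene too. Leave any turquoise look-alike of the part that bears large_tray_seat alone. Leave any yellow look-alike of the part that bears small_tray_seat alone.

How it is judged:
At the end, for the whole second after the job is handed in: Vase on cork mat, beaker on tile, shelf on rack, round prop in small tray, square prop in large tray: each within 16 mm of its middle, resting on it (4 mm), upright or flat within 0.1 rad, shelf along the rack within 0.2 rad, all released and at rest (horizontal distance between vase_mid and cork_mat_seat below 0.016 m and z of vase_mid in the frame of cork_mat_seat between 0.038 and 0.046 m and angle between each of vase_mid, beaker_mid, batt_mid, round_prop_mid, square_prop_mid's own z axis and vertical below 0.1 rad and linear speed of each of vase, beaker, batt, round_prop, square_prop below 0.02 m/s and angular speed of each of vase, beaker, batt, round_prop, square_prop below 0.2 rad/s and horizontal distance between beaker_mid and tile_seat below 0.016 m and z of beaker_mid in the frame of tile_seat between 0.031 and 0.039 m and horizontal distance between batt_mid and rack_seat below 0.016 m and z of batt_mid in the frame of rack_seat between 0.002 and 0.01 m and horizontal distance between round_prop_mid and small_tray_seat below 0.016 m and z of round_prop_mid in the frame of small_tray_seat between 0.026 and 0.034 m and horizontal distance between square_prop_mid and large_tray_seat below 0.016 m and z of square_prop_mid in the frame of large_tray_seat between 0.026 and 0.034 m and angle between the y axis of batt_mid and the y axis of rack_seat, either way round below 0.2 rad); the robot touches nothing.
It fails at once if the vase is tipped over (angle between vase_mid's own z axis and vertical above 0.8 rad).
It fails at once if the beaker is tipped over (angle between beaker_mid's own z axis and vertical above 0.8 rad).
It fails at once if a thing is dropped (out of the fingers and moving faster than 0.7 m/s) ((linear speed of vase above 0.7 m/s and contact force between vase and the fingers below 0.05 N) or (linear speed of beaker above 0.7 m/s and contact force between beaker and the fingers below 0.05 N) or (linear speed of batt above 0.7 m/s and contact force between batt and the fingers below 0.05 N) or (linear speed of round_prop above 0.7 m/s and contact force between round_prop and the fingers below 0.05 N) or (linear speed of square_prop above 0.7 m/s and contact force between square_prop and the fingers below 0.05 N)).
It also fails if it takes over 106 s, if anything falls off the work surface, if the arm or the gripper's body presses on something with over 40 N, if the wrist force passes 120 N, or if a joint passes its speed limit or range.

## Working session

There is one attempt and no reset: what is moved stays moved. The work goes in short steps, Python scripts to look and compute and a tool call to move; the robot and the scene stay as the last step left them, time stands still between calls to the robot, and variables do not carry over. Pictures are saved under pics/ and viewed, at most 14 in all, crops included, and the job is handed in when it is done.

Besides the shell and the picture viewer there is one more tool, called after "Emit:" in YAML: its name, and indented under it one key for each argument. servo_tool: Moves the arm, as the interface text tells. Its arguments: {"type":"object","properties":{"moves":{"type":"array"},"grip_force":{"type":"number"}},"required":["moves"]}

```bash
mkdir -p pics; ls
python3 - <<'E'
from rig import env
import cv2,numpy as np
for n in("scene","top"):
    cv2.imwrite(f"pics/{n}0.png",cv2.cvtColor(env.get_image(n),cv2.COLOR_RGB2BGR))
    c=env.get_calibration(n);print(n,np.round(c["intrinsics"],1).tolist(),np.round(c["extrinsics"],3).tolist(),[k for k in c])
print(env.pinch_z,env.sense())
E
```

```text
pics
scene [[428.8, 0.0, 256.6], [0.0, 428.8, 191.5], [0.0, 0.0, 1.0]] [[-0.13, 0.991, 0.007, 0.133], [-0.524, -0.075, 0.848, 0.193], [0.842, 0.107, 0.529, -1.445], [0.0, 0.0, 0.0, 1.0]] ['intrinsics', 'extrinsics']
top [[360.0, 0.0, 253.7], [0.0, 360.0, 194.8], [0.0, 0.0, 1.0]] [[0.0, -1.0, 0.002, -0.042], [0.989, 0.001, 0.149, -0.55], [-0.149, 0.002, 0.989, -0.893], [0.0, 0.0, 0.0, 1.0]] ['intrinsics', 'extrinsics']
0.0187 {'time_s': 0.1, 'joint_pos': array([ 1.10001296e+00,  3.20243729e-01,  1.56551378e+00,  1.29216148e-05,
        1.25738439e+00, -1.99811653e-02]), 'qd': array([ 0.00163169, -0.00200883, -0.00359962, -0.00027265, -0.00144258,
        0.00022598]), 'joint_efforts': array([ 5.06329325e-04, -4.16410375e+01, -2.34704894e+01, -4.42210398e-05,
        4.93464817e-03,  1.69260011e-05]), 'ee_pos': array([0.25032506, 0.51720658, 0.23057406]), 'tcp_rot': array([-7.02056718e-01, -3.06174391e+00,  2.35566580e-03]), 'ft_force': array([-0.35996362,  0.99595399, -0.24303039]), 'wrist_torque': array([ 0.05993033, -0.023331  ,  0.01203566]), 'grip_force': 0.0, 'finger_gap': 0.9961637680903118}
```

View pics/scene0.png

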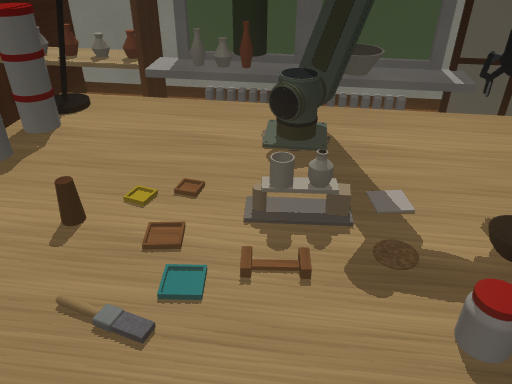

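View pics/top0.png

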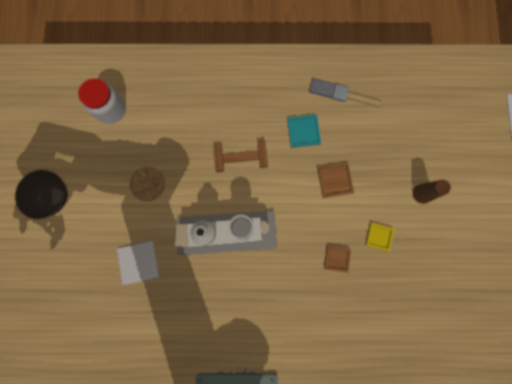

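Scene view: the stack sits at (298,190), beaker (282,170), vase (320,168), round prop left (260,200), square prop right (340,200), rack (275,263), cork mat (396,254) and tile (390,201).

Candidates, in top-view pixels:
- **Large tray:** brown (335,179) or turquoise (304,130). I choose brown.
- **Small tray:** brown (337,257) or yellow (380,236). I choose brown.
- **Vase:** (203,232), with the narrow neck. The windowsill vases are background only.
- **Beaker:** (241,228).

I'll check these in a close crop.

```bash
cat > h.py <<'E'
from rig import env
import cv2,numpy as np
def img(n): return cv2.cvtColor(env.get_image(n),cv2.COLOR_RGB2BGR)
def ray(n,u,v):
    c=env.get_calibration(n);K=np.array(c["intrinsics"]);E=np.array(c["extrinsics"]);R=E[:3,:3]
    d=np.linalg.inv(K)@[u,v,1];d=R.T@(d*[1,-1,-1]);return -R.T@E[:3,3],d
def onz(n,u,v,z):
    o,d=ray(n,u,v);return (o+d*(z-o[2])/d[2])
def proj(n,p):
    c=env.get_calibration(n);K=np.array(c["intrinsics"]);E=np.array(c["extrinsics"])
    q=K@((E[:3,:3]@p+E[:3,3])*[1,-1,-1]);return q[:2]/q[2]
E
python3 - <<'E'
from h import *
t=cv2.imread("pics/top0.png");s=cv2.imread("pics/scene0.png")
a=cv2.resize(t[190:270,110:290],None,fx=4,fy=4,interpolation=cv2.INTER_CUBIC)
b=cv2.resize(s[140:230,230:410],None,fx=3,fy=3,interpolation=cv2.INTER_CUBIC)
c=np.zeros((590,720,3),np.uint8);c[:320]=a;c[320:590,:540]=b
cv2.imwrite("pics/crop1.png",c)
h=cv2.cvtColor(t,cv2.COLOR_BGR2HSV)
for n,(u,v) in dict(table=(300,215),tray=(335,179),trwall=(335,164),small=(337,257),cork=(147,184),tile=(138,262),rack=(219,156),bar=(240,157),shelf=(222,232),slab=(230,249),rp=(265,228),sp=(181,234)).items(): print(n,h[v,u])
# rim contours
for n,z,box in (("large",.013,(312,155,360,202)),("small",.013,(318,238,356,276)),("tile",.008,(112,235,164,290)),("cork",.006,(125,162,170,206)),("rack",.026,(206,132,276,178))):
    x0,y0,x1,y1=box;g=h[y0:y1,x0:x1].astype(int)
    bg=np.median(np.concatenate([t[y0:y1,x0:x1][0],t[y0:y1,x0:x1][-1]]).astype(float),axis=0)
    d=np.abs(t[y0:y1,x0:x1].astype(float)-bg).sum(2)
    m=(d>45).astype(np.uint8)
    k=max(cv2.findContours(m,0,2)[0],key=cv2.contourArea)
    P=np.array([onz("top",u+x0,v+y0,z)[:2] for (u,v) in k[:,0]],np.float32)
    r=cv2.minAreaRect(P);print(n,np.round(r[0],4),np.round(r[1],4),round(r[2],1),"area",round(cv2.contourArea(P)*1e4,1))
E
```

```text
table [ 18 112 160]
tray [ 13 154 121]
trwall [ 15 137 108]
small [ 14 158 121]
cork [ 15 132  89]
tile [ 15  19 105]
rack [ 13 156 111]
bar [ 13 156 118]
shelf [ 20  29 160]
slab [ 15  28 111]
rp [ 18  67 149]
sp [ 18  69 144]
large [ 0.6008 -0.26  ] [0.0968 0.0933] 9.5 area 80.6
small [ 0.3921 -0.2583] [0.0678 0.072 ] 82.0 area 44.0
tile [0.3794 0.27  ] [0.1439 0.1168] 3.4 area 125.0
cork [0.5968 0.2303] [0.0394 0.0246] 45.8 area 3.5
rack [ 0.6631 -0.0046] [0.0888 0.1444] 5.6 area 65.3
```

View pics/crop1.png

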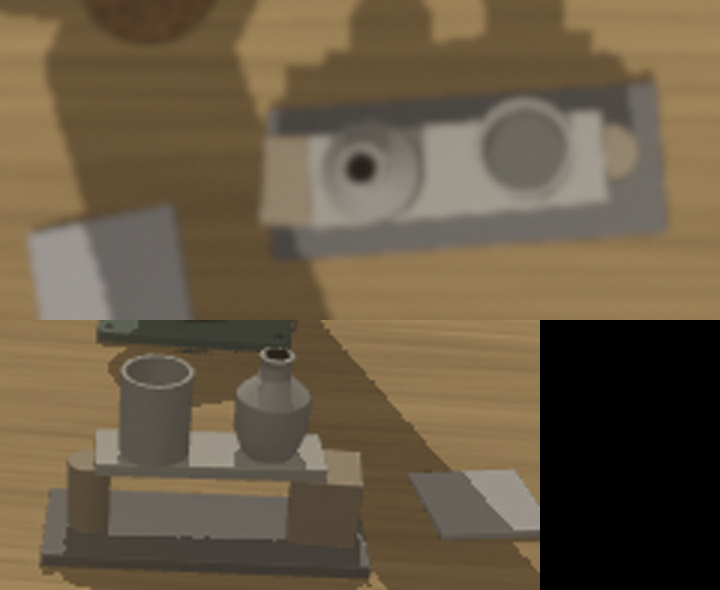

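```bash
cat > m.py <<'E'
from h import *
def comp(m,box,z,n="top",tag=""):
    x0,y0,x1,y1=box;w=np.zeros_like(m,np.uint8);w[y0:y1,x0:x1]=m[y0:y1,x0:x1]
    ks=cv2.findContours(w,0,1)[0]
    if not len(ks): print(tag,"none");return
    k=max(ks,key=cv2.contourArea)
    P=np.array([onz(n,u,v,z)[:2] for (u,v) in k[:,0]],np.float32)
    r=cv2.minAreaRect(P);a=r[2]
    M=cv2.moments(P);g=np.array([M['m10'],M['m01']])/M['m00']
    print(tag,"rect",np.round(r[0],4),np.round(r[1],4),round(a,1),"centroid",np.round(g,4),"box",k[:,0].min(0),k[:,0].max(0))
    return r,g
E
python3 - <<'E'
from m import *
t=cv2.imread("pics/top0.png");h=cv2.cvtColor(t,cv2.COLOR_BGR2HSV).astype(int);H,S,V=h[...,0],h[...,1],h[...,2]
br=(H<=16)&(S>125)
for a,b,z in(("large",(312,155,362,205),.013),("small",(318,238,358,278),.013),("rack",(204,130,276,180),.026)):comp(br,b,z,tag=a)
comp(S<60,(105,230,170,295),.008,tag="tile")
comp((H<=17)&(V<125)&(S>115),(122,160,172,208),.006,tag="cork")
comp((S<50)&(V>125),(180,205,265,250),.084,tag="shelf")
comp((V<50),(190,220,212,245),.168,tag="vasehole")
comp((S<55)&(V<125),(228,215,253,240),.154,tag="beaker")
comp(S<50,(165,200,285,262),.012,tag="slab")
print(V[228,225:256],V[215:242,241]);print(h[184,120:175].tolist());print(h[160:210,147].tolist())
E
```

```text
large rect [ 0.5969 -0.2615] [0.0878 0.0863] 9.6 centroid [ 0.597  -0.2615] box [318 162] [353 197]
small rect [ 0.3883 -0.2596] [0.0649 0.0654] 80.7 centroid [ 0.3875 -0.2595] box [324 245] [350 272]
rack rect [ 0.6589 -0.0052] [0.0759 0.1431] 6.3 centroid [ 0.6578 -0.0049] box [213 140] [267 171]
tile rect [0.3773 0.2619] [0.0977 0.0969] 12.4 centroid [0.3768 0.262 ] box [117 241] [158 284]
cork rect [0.5883 0.2469] [0.1041 0.1041] 10.7 centroid [0.5877 0.2472] box [127 163] [166 202]
shelf rect [0.457  0.0329] [0.0669 0.1851] 5.3 centroid [0.4518 0.02  ] box [186 215] [262 246]
vasehole rect [0.4495 0.0768] [0.0066 0.0089] 0.0 centroid [0.4494 0.077 ] box [198 230] [202 233]
beaker rect [ 0.4615 -0.0119] [0.0446 0.0444] 45.1 centroid [ 0.4613 -0.012 ] box [230 217] [251 236]
slab rect [0.4547 0.0309] [0.096  0.2553] 4.5 centroid [0.4552 0.0224] box [177 211] [275 253]
[160 160 158 154 145 125 103 101 106 108 108 108 107 108 108 108 108 108
 109 108 108 108 108 108 109 114 128 143 150 156 160] [129 127 113 104 103 107 107 108 107 108 108 108 107 108 108 108 107 108
 109 108 108 113
[... 915 characters left out ...]
94], [18, 122, 94], [17, 122, 94], [16, 127, 92], [15, 126, 89], [15, 127, 84], [15, 132, 79], [15, 132, 77], [15, 134, 76], [15, 134, 76], [15, 132, 77], [15, 134, 78], [15, 131, 80], [15, 132, 81], [15, 132, 81], [15, 131, 80], [15, 131, 80], [15, 132, 79], [15, 129, 81], [15, 132, 83], [15, 133, 86], [15, 132, 89], [15, 133, 88], [15, 135, 85], [16, 135, 83], [15, 135, 81], [15, 136, 79], [15, 132, 81], [15, 137, 84], [15, 135, 85], [16, 134, 84], [15, 131, 84], [15, 131, 84], [15, 133, 86], [15, 135, 87], [15, 130, 86], [15, 129, 83], [17, 129, 83], [18, 121, 97], [17, 119, 105], [18, 121, 105], [18, 122, 100], [18, 120, 98], [18, 118, 99], [18, 119, 101], [18, 118, 104], [18, 119, 105]]
```

Masks give the large tray at (318–353,162–197), small tray (324–350,245–272), rack (213–267,140–171) and tile (117–158,241–284). Next I cross-check the vase and beaker in both views and plan the first moves.

```bash
cat > p.py <<'E'
import sys,numpy as np
from h import env
from scipy.spatial.transform import Rotation as R
def plan(x,y,z,psi):
    s=env.sense();A=R.from_rotvec(s["tcp_rot"]).as_matrix();yt=A[:,1]
    p0=np.degrees(np.arctan2(yt[1],yt[0]));c,q=np.cos(np.radians(psi)),np.sin(np.radians(psi))
    d=np.array([x,y,z])-s["ee_pos"];X=np.array([-q,c,0]);Y=np.array([c,q,0])
    print("t",round(s["time_s"],2),"pos",np.round(s["ee_pos"],4),"psi",round(p0,1),"tilt",np.round(A[2,:2],3),"az",round((p0-psi)/90,3),"dxyz/0.5",np.round([d@X/.5,d@Y/.5,-d[2]/.5],4),"gap",round(s["finger_gap"],3),"F",np.round(s["ft_force"],1))
if __name__=="__main__": plan(*map(float,sys.argv[1:]))
E
python3 - <<'E'
from m import *
from p import plan
t=cv2.imread("pics/top0.png");h=cv2.cvtColor(t,cv2.COLOR_BGR2HSV).astype(int);H,S,V=h[...,0],h[...,1],h[...,2]
comp((V<100),(192,222,210,242),.168,tag="vasehole")
comp((H<=16)&(S>124)&(V<100),(122,160,172,208),.006,tag="cork")
for n,u,v,z in (("vase",320.9,168,.12),("beaker",281.8,170,.115)):
    o,d=ray("scene",u,v)
    print(n,[np.round(o+d*(x-o[0])/d[0],4).tolist() for x in (.445,.465)])
plan(.4495,.0768,.215,5)
E
```

```text
vasehole rect [0.4495 0.0779] [0.0154 0.0155] 0.0 centroid [0.4495 0.0772] box [196 228] [203 235]
cork rect [0.5881 0.247 ] [0.0939 0.092 ] 2.1 centroid [0.5876 0.2474] box [130 166] [164 200]
vase [[0.445, 0.0752, 0.1187], [0.465, 0.0744, 0.1295]]
beaker [[0.445, -0.0156, 0.1062], [0.465, -0.0144, 0.1173]]
t 0.1 pos [0.2503 0.5172 0.2306] psi 64.2 tilt [ 0.    -0.002] az 0.657 dxyz/0.5 [-0.9122  0.3201  0.0311] gap 0.996 F [-0.4  1.  -0.2]
```

Emit:
servo_tool:
  moves:
    - [0,0,0.073,0,0,0,1]
    - [0,0,0.073,0,0,0,1]
    - [0,0,0.073,0,0,0,1]
    - [0,0,0.073,0,0,0,1]
    - [0,0,0.073,0,0,0,1]
    - [0,0,0.073,0,0,0,1]
    - [0,0,0.073,0,0,0,1]
    - [0,0,0.073,0,0,0,1]
    - [0,0,0.073,0,0,0,1]
  grip_force: 30

```text
time_s: 0.85
ee_pos: [0.2504, 0.5173, 0.2308]
tcp_rot: [2.128, 2.311, -0.002]
ft_force: [-0.7, -0.7, 0.3]
finger_gap: 1.001
grip_force: 0.0
```

Emit:
servo_tool:
  moves:
    - [0,0,0,-0.06,0.02,0,1]
    - [0,0,0,-0.07,0.025,0,1]
    - [0,0,0,-0.07,0.025,0,1]
    - [0,0,0,-0.07,0.025,0,1]
    - [0,0,0,-0.07,0.025,0,1]
    - [0,0,0,-0.07,0.025,0,1]
    - [0,0,0,-0.07,0.025,0,1]
    - [0,0,0,-0.07,0.025,0,1]
    - [0,0,0,-0.07,0.025,0,1]
    - [0,0,0,-0.07,0.025,0,1]

```text
time_s: 1.68
ee_pos: [0.403, 0.1829, 0.2311]
tcp_rot: [-2.121, -2.317, 0.0]
ft_force: [0.5, 1.1, -0.1]
finger_gap: 1.0
grip_force: 0.0
```

```bash
python3 p.py .4495 .0765 .101 5
```

```text
t 1.68 pos [0.403  0.1829 0.2311] psi 5.1 tilt [-0. -0.] az 0.001 dxyz/0.5 [-0.22    0.0742  0.2603] gap 1.0 F [ 0.5  1.1 -0.1]
```

Emit:
servo_tool:
  moves:
    - [0,0,0,-0.06,0.02,0,1]
    - [0,0,0,-0.06,0.02,0,1]
    - [0,0,0,-0.06,0.02,0,1]
    - [0,0,0,-0.04,0.014,0,1]
    - [0,0,0,0,0,0,1]
    - [0,0,0,0,0,0,1]

```text
time_s: 2.18
ee_pos: [0.4493, 0.0776, 0.2309]
tcp_rot: [-2.124, -2.313, 0.001]
ft_force: [0.0, 0.9, -0.1]
finger_gap: 1.003
grip_force: 0.0
```

```bash
python3 -c "
from h import *
a=img('top')[180:270,120:300];b=img('scene')[90:230,200:400]
c=np.zeros((600,720,3),np.uint8);c[:300,:600]=cv2.resize(a,(600,300));c[300:,:429]=cv2.resize(b,(429,300))
cv2.imwrite('pics/c2.png',c)"; python3 p.py .4495 .0765 .101 5
```

```text
t 2.28 pos [0.4489 0.0789 0.2311] psi 5.1 tilt [ 0.001 -0.001] az 0.001 dxyz/0.5 [-0.0048  0.0008  0.2601] gap 0.998 F [-0.3  1.4  0.9]
```

View pics/c2.png

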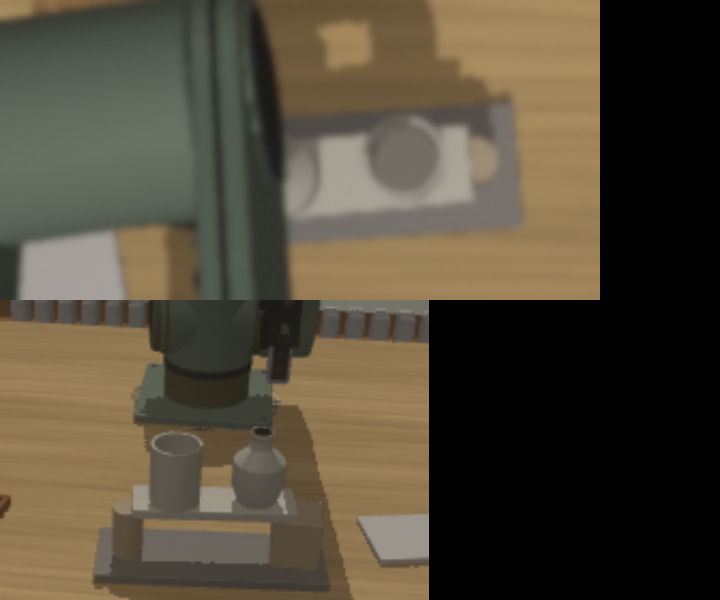

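The picture shows the open gripper above the vase (scene crop, finger at (280,365), vase at (260,475)) and nothing has moved. I descend.

Emit:
servo_tool:
  moves:
    - [0,0,0,-0.003,0,0.04,1]
    - [0,0,0,0,0,0.04,1]
    - [0,0,0,0,0,0.04,1]
    - [0,0,0,0,0,0.04,1]
    - [0,0,0,0,0,0.04,1]
    - [0,0,0,0,0,0.03,1]
    - [0,0,0,0,0,0.02,1]
    - [0,0,0,0,0,0.01,1]
    - [0,0,0,0,0,0,1]

```text
time_s: 3.03
ee_pos: [0.4485, 0.0777, 0.1004]
tcp_rot: [-2.118, -2.318, 0.003]
ft_force: [-0.1, -0.6, 0.0]
finger_gap: 0.997
grip_force: 0.0
```

Emit:
servo_tool:
  moves:
    - [0,0,0,0,0,0,-1]
    - [0,0,0,0,0,0,-1]
    - [0,0,0,0,0,0,-1]
    - [0,0,0,0,0,0,-1]
    - [0,0,0,0,0,0,-1]
    - [0,0,0,0,0,0,-1]
    - [0,0,0,0,0,0,-1]
    - [0,0,0,0,0,0,-1]

```text
time_s: 3.7
ee_pos: [0.4501, 0.0772, 0.1023]
tcp_rot: [2.122, 2.316, 0.003]
ft_force: [-1.3, 1.3, 5.8]
finger_gap: 0.668
grip_force: 32.9
```

```bash
python3 p.py .5876 .2472 .2 5;python3 -c "
from h import *
b=img('scene')[120:240,220:380]
cv2.imwrite('pics/c3.png',cv2.resize(b,(640,480)))"
```

```text
t 3.7 pos [0.4501 0.0772 0.1023] psi 5.0 tilt [0.001 0.002] az 0.0 dxyz/0.5 [ 0.3148  0.3037 -0.1954] gap 0.668 F [-1.3  1.3  5.8]
```

View pics/c3.png

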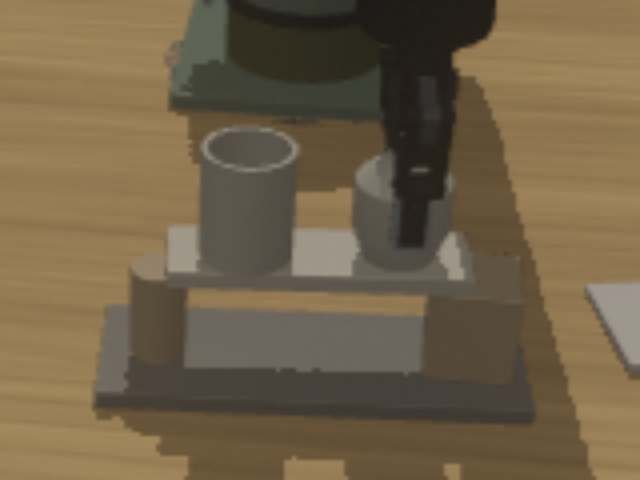

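Vase gripped at (410,210) in the crop, gap 0.668 (about 57 mm). The stack is undisturbed, so I lift.

Emit:
servo_tool:
  moves:
    - [0,0,0,0,0,-0.01,-1]
    - [0,0,0,0,0,-0.02,-1]
    - [0,0,0,0,0,-0.03,-1]
    - [0,0,0,0,0,-0.04,-1]
    - [0,0,0,0,0,-0.04,-1]
    - [0,0,0,0.01,0.01,-0.03,-1]
    - [0,0,0,0.02,0.02,-0.02,-1]
    - [0,0,0,0.03,0.03,0,-1]
    - [0,0,0,0.04,0.04,0,-1]
    - [0,0,0,0.05,0.05,0,-1]

```text
time_s: 4.58
ee_pos: [0.5173, 0.1578, 0.1967]
tcp_rot: [2.123, 2.315, -0.002]
ft_force: [0.7, -0.8, -1.3]
finger_gap: 0.661
grip_force: 32.6
```

Emit:
servo_tool:
  moves:
    - [0,0,0,0.05,0.05,0,-1]
    - [0,0,0,0.04,0.04,0,-1]
    - [0,0,0,0.03,0.03,0,-1]
    - [0,0,0,0.025,0.02,0,-1]
    - [0,0,0,0.015,0.01,0,-1]
    - [0,0,0,0,0,0,-1]
    - [0,0,0,0,0,0,-1]

```text
time_s: 5.17
ee_pos: [0.5847, 0.2439, 0.1958]
tcp_rot: [-2.121, -2.317, 0.003]
ft_force: [-1.1, -0.1, -2.8]
finger_gap: 0.66
grip_force: 32.6
```

```bash
python3 p.py .5876 .2472 .025 5;python3 -c "
from h import *
cv2.imwrite('pics/c4.png',img('scene')[90:300])"
```

```text
t 5.17 pos [0.5847 0.2439 0.1958] psi 5.1 tilt [-0.001 -0.002] az 0.001 dxyz/0.5 [0.006  0.0064 0.3416] gap 0.66 F [-1.1 -0.1 -2.8]
```

View pics/c4.png

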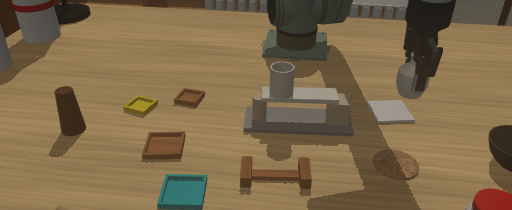

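The vase is held at (410,80) and the beaker and shelf still stand steady. I lower it onto the mat, stopping about 1 mm above contact.

Emit:
servo_tool:
  moves:
    - [0,0,0,0.006,0.006,0.03,-1]
    - [0,0,0,0,0,0.05,-1]
    - [0,0,0,0,0,0.06,-1]
    - [0,0,0,0,0,0.06,-1]
    - [0,0,0,0,0,0.06,-1]
    - [0,0,0,0,0,0.04,-1]
    - [0,0,0,0,0,0.024,-1]
    - [0,0,0,0,0,0.012,-1]
    - [0,0,0,0,0,0.004,-1]
    - [0,0,0,0,0,0,-1]

```text
time_s: 6.05
ee_pos: [0.5886, 0.2476, 0.0272]
tcp_rot: [2.122, 2.316, 0.002]
ft_force: [-0.4, 0.3, -1.9]
finger_gap: 0.664
grip_force: 32.6
```

```bash
python3 p.py .5876 .2472 .0243 5
```

```text
t 6.05 pos [0.5886 0.2476 0.0272] psi 5.0 tilt [0.    0.001] az 0.0 dxyz/0.5 [-0.0006 -0.002   0.0058] gap 0.664 F [-0.4  0.3 -1.9]
```

Emit:
servo_tool:
  moves:
    - [0,0,0,0,0,0.002,-1]
    - [0,0,0,0,0,0.002,-1]
    - [0,0,0,0,0,0.002,-1]
    - [0,0,0,0,0,0,-1]

```text
time_s: 6.38
ee_pos: [0.5887, 0.248, 0.0244]
tcp_rot: [2.121, 2.316, 0.003]
ft_force: [-0.3, 0.2, 1.7]
finger_gap: 0.663
grip_force: 32.9
```

Contact is made: the force rose from -1.9 to +1.7 N. I release, then rise straight up.

Emit:
servo_tool:
  moves:
    - [0,0,0,0,0,0,0.5]
    - [0,0,0,0,0,0,1]
    - [0,0,0,0,0,0,1]
    - [0,0,0,0,0,0,1]
    - [0,0,0,0,0,0,1]
    - [0,0,0,0,0,0,1]

```text
time_s: 6.88
ee_pos: [0.588, 0.2477, 0.0233]
tcp_rot: [-2.122, -2.317, -0.0]
ft_force: [0.0, -0.1, -0.4]
finger_gap: 1.0
grip_force: 0.0
```

Emit:
servo_tool:
  moves:
    - [0,0,0,0,0,-0.02,1]
    - [0,0,0,0,0,-0.05,1]
    - [0,0,0,0,0,-0.06,1]
    - [0,0,0,0,0,-0.06,1]
    - [0,0,0,0,0,-0.06,1]
    - [0,0,0,0,0,-0.06,1]
    - [0,0,0,0,0,-0.06,1]
    - [0,0,0,0,0,-0.04,1]
    - [0,0,0,-0.02,-0.01,0,1]
    - [0,0,0,-0.04,-0.02,0,1]

```text
time_s: 7.72
ee_pos: [0.5766, 0.2177, 0.2301]
tcp_rot: [2.118, 2.318, 0.007]
ft_force: [-0.5, -0.5, -1.2]
finger_gap: 0.998
grip_force: 0.0
```

```bash
python3 p.py .4605 -.013 .098 5
```

```text
t 7.72 pos [0.5766 0.2177 0.2301] psi 5.2 tilt [0.002 0.004] az 0.002 dxyz/0.5 [-0.4394 -0.2715  0.2642] gap 0.998 F [-0.5 -0.5 -1.2]
```

Emit:
servo_tool:
  moves:
    - [0,0,0,-0.05,-0.03,0,1]
    - [0,0,0,-0.06,-0.037,0,1]
    - [0,0,0,-0.06,-0.037,0,1]
    - [0,0,0,-0.06,-0.037,0,1]
    - [0,0,0,-0.06,-0.037,0,1]
    - [0,0,0,-0.06,-0.037,0,1]
    - [0,0,0,-0.05,-0.034,0,1]
    - [0,0,0,-0.03,-0.018,0,1]
    - [0,0,0,0,0,0,1]
    - [0,0,0,0,0,0,1]

```text
time_s: 8.55
ee_pos: [0.461, -0.01, 0.2283]
tcp_rot: [-2.124, -2.314, -0.001]
ft_force: [0.6, 0.9, 0.4]
finger_gap: 1.0
grip_force: 0.0
```

```bash
python3 p.py .4605 -.013 .098 5; python3 -c "
from h import *
a=img('top')[150:270,110:290];b=img('scene')[120:290,220:440]
c=np.zeros((600,720,3),np.uint8);c[:300,:450]=cv2.resize(a,(450,300));c[300:,:388]=cv2.resize(b,(388,300))
cv2.imwrite('pics/c5.png',c)"
```

```text
t 8.55 pos [ 0.461  -0.01    0.2283] psi 4.9 tilt [0. 0.] az -0.001 dxyz/0.5 [-0.006  -0.0015  0.2606] gap 1.0 F [0.6 0.9 0.4]
```

View pics/c5.png

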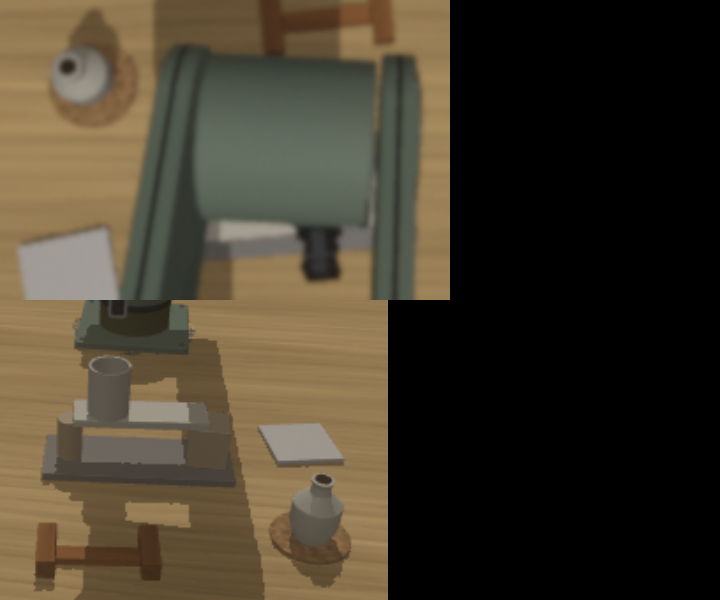

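Top crop: vase upright on the mat with its hole at (67,68) and the mat around (93,83). I'll check its centring numerically.

```bash
cat > q.py <<'E'
from m import *
t=img("top");s=img("scene");h=cv2.cvtColor(t,cv2.COLOR_BGR2HSV).astype(int);V=h[...,2]
comp(V<90,(128,170,144,184),.09,tag="vasehole")
for n,u,v,z in(("vase belly",399.4,238,.042),("mat",396,254.5,.006)): print(n,onz("scene",u,v,z))
hs=cv2.cvtColor(s,cv2.COLOR_BGR2HSV).astype(int)
comp((hs[...,1]<75),(380,215,420,262),.042,"scene","vase")
comp((hs[...,2]<70),(390,215,412,232),.09,"scene","hole")
E
python3 q.py
```

```text
vasehole rect [0.59   0.2485] [0.0128 0.0121] 45.9 centroid [0.5894 0.2485] box [134 174] [139 179]
vase belly [0.58761088 0.24622291 0.042     ]
mat [0.59866445 0.24398066 0.006     ]
vase rect [0.5839 0.2462] [0.0565 0.1489] 76.8 centroid [0.589 0.245] box [384 218] [413 259]
hole rect [0.594  0.2434] [0.0157 0.0138] 49.7 centroid [0.5938 0.2435] box [399 219] [407 223]
```

Vase within a few mm of the mat centre. Now the beaker.

Emit:
servo_tool:
  moves:
    - [0,0,0,-0.005,-0.001,0.04,1]
    - [0,0,0,0,0,0.04,1]
    - [0,0,0,0,0,0.04,1]
    - [0,0,0,0,0,0.04,1]
    - [0,0,0,0,0,0.04,1]
    - [0,0,0,0,0,0.03,1]
    - [0,0,0,0,0,0.02,1]
    - [0,0,0,0,0,0.01,1]
    - [0,0,0,0,0,0,1]

```text
time_s: 9.5
ee_pos: [0.461, -0.0112, 0.0972]
tcp_rot: [-2.119, -2.317, 0.002]
ft_force: [0.3, 0.1, 0.0]
finger_gap: 1.002
grip_force: 0.0
```

Emit:
servo_tool:
  moves:
    - [0,0,0,0,0,0,-1]
    - [0,0,0,0,0,0,-1]
    - [0,0,0,0,0,0,-1]
    - [0,0,0,0,0,0,-1]
    - [0,0,0,0,0,0,-1]
    - [0,0,0,0,0,0,-1]
    - [0,0,0,0,0,0,-1]
    - [0,0,0,0,0,0,-1]

```text
time_s: 10.17
ee_pos: [0.4618, -0.0119, 0.0994]
tcp_rot: [2.121, 2.316, 0.002]
ft_force: [-0.9, 0.5, 6.7]
finger_gap: 0.645
grip_force: 24.4
```

```bash
python3 p.py .377 .2625 .2 5
```

```text
t 10.17 pos [ 0.4618 -0.0119  0.0994] psi 5.0 tilt [0.    0.002] az 0.0 dxyz/0.5 [ 0.5614 -0.1212 -0.2013] gap 0.645 F [-0.9  0.5  6.7]
```

Emit:
servo_tool:
  moves:
    - [0,0,0,0,0,-0.01,-1]
    - [0,0,0,0,0,-0.02,-1]
    - [0,0,0,0,0,-0.04,-1]
    - [0,0,0,0,0,-0.05,-1]
    - [0,0,0,0,0,-0.04,-1]
    - [0,0,0,0.01,0,-0.03,-1]
    - [0,0,0,0.03,-0.005,-0.01,-1]
    - [0,0,0,0.05,-0.01,0,-1]
    - [0,0,0,0.06,-0.015,0,-1]
    - [0,0,0,0.06,-0.015,0,-1]

```text
time_s: 11.0
ee_pos: [0.4293, 0.0913, 0.1986]
tcp_rot: [2.123, 2.315, 0.001]
ft_force: [-0.7, 0.5, -1.9]
finger_gap: 0.651
grip_force: 25.3
```

Emit:
servo_tool:
  moves:
    - [0,0,0,0.07,-0.015,0,-1]
    - [0,0,0,0.07,-0.015,0,-1]
    - [0,0,0,0.07,-0.015,0,-1]
    - [0,0,0,0.06,-0.015,0,-1]
    - [0,0,0,0.05,-0.01,0,-1]
    - [0,0,0,0.03,-0.006,0,-1]
    - [0,0,0,0,0,0,-1]
    - [0,0,0,0,0,0,-1]

```text
time_s: 11.67
ee_pos: [0.3762, 0.2618, 0.1983]
tcp_rot: [2.119, 2.319, -0.001]
ft_force: [0.7, -0.8, -1.6]
finger_gap: 0.648
grip_force: 25.3
```

```bash
python3 p.py .377 .2625 .0235 5
```

```text
t 11.67 pos [0.3762 0.2618 0.1983] psi 5.2 tilt [-0.001 -0.   ] az 0.002 dxyz/0.5 [0.0012 0.0018 0.3495] gap 0.648 F [ 0.7 -0.8 -1.6]
```

Emit:
servo_tool:
  moves:
    - [0,0,0,0.001,0.002,0.03,-1]
    - [0,0,0,0,0,0.05,-1]
    - [0,0,0,0,0,0.06,-1]
    - [0,0,0,0,0,0.06,-1]
    - [0,0,0,0,0,0.06,-1]
    - [0,0,0,0,0,0.04,-1]
    - [0,0,0,0,0,0.026,-1]
    - [0,0,0,0,0,0.014,-1]
    - [0,0,0,0,0,0.003,-1]
    - [0,0,0,0,0,0,-1]

```text
time_s: 12.5
ee_pos: [0.3779, 0.2618, 0.027]
tcp_rot: [2.123, 2.316, 0.0]
ft_force: [0.1, -0.4, -1.4]
finger_gap: 0.646
grip_force: 25.4
```

Emit:
servo_tool:
  moves:
    - [0,0,0,0,0,0.002,-1]
    - [0,0,0,0,0,0.002,-1]
    - [0,0,0,0,0,0,-1]

```text
time_s: 12.75
ee_pos: [0.3779, 0.2625, 0.0255]
tcp_rot: [2.121, 2.317, 0.003]
ft_force: [0.2, 0.1, -1.7]
finger_gap: 0.646
grip_force: 25.4
```

Emit:
servo_tool:
  moves:
    - [0,0,0,0,0,0.002,-1]
    - [0,0,0,0,0,0.002,-1]
    - [0,0,0,0,0,0,-1]

```text
time_s: 13.0
ee_pos: [0.3777, 0.2626, 0.0236]
tcp_rot: [2.121, 2.317, 0.002]
ft_force: [-2.1, -0.3, 4.5]
finger_gap: 0.649
grip_force: 25.5
```

Contact (+4.5 N). I release, rise, and move clear so the shelf can be seen.

Emit:
servo_tool:
  moves:
    - [0,0,0,0,0,0,0.5]
    - [0,0,0,0,0,0,1]
    - [0,0,0,0,0,0,1]
    - [0,0,0,0,0,0,1]
    - [0,0,0,0,0,0,1]
    - [0,0,0,0,0,0,1]

```text
time_s: 13.5
ee_pos: [0.3775, 0.2623, 0.0227]
tcp_rot: [-2.122, -2.317, 0.0]
ft_force: [0.4, 0.2, 0.4]
finger_gap: 1.003
grip_force: 0.0
```

Emit:
servo_tool:
  moves:
    - [0,0,0,0,0,-0.02,1]
    - [0,0,0,0,0,-0.05,1]
    - [0,0,0,0,0,-0.06,1]
    - [0,0,0,0,0,-0.06,1]
    - [0,0,0,0,0,-0.06,1]
    - [0,0,0,0,0,-0.05,1]
    - [0,0,0,0,0,-0.02,1]
    - [0,0,0,0,0,0,1]

```text
time_s: 14.17
ee_pos: [0.3789, 0.2632, 0.1856]
tcp_rot: [2.121, 2.316, 0.01]
ft_force: [0.7, -0.6, -0.1]
finger_gap: 0.995
grip_force: 0.0
```

```bash
cat > sh.py <<'E'
from m import *
t=img("top");cv2.imwrite("pics/top_s.png",t);h=cv2.cvtColor(t,cv2.COLOR_BGR2HSV).astype(int);H,S,V=h[...,0],h[...,1],h[...,2]
comp((S<50)&(V>132),(180,205,268,252),.084,tag="shelf")
comp((S<50),(165,200,285,262),.012,tag="slab")
comp((S>=55)&(S<90)&(V>125),(170,205,200,260),.072,tag="square")
comp((S>=55)&(S<90)&(V>125),(250,205,275,250),.072,tag="round")
cv2.imwrite("pics/c6.png",cv2.resize(t[180:280,100:290],(760,400)))
E
python3 sh.py
```

```text
shelf rect [0.4522 0.03  ] [0.0564 0.1796] 5.3 centroid [0.4525 0.0292] box [187 218] [261 246]
slab rect [0.4549 0.0302] [0.0958 0.2537] 4.4 centroid [0.4553 0.0226] box [178 211] [275 253]
square none
round rect [ 0.4644 -0.0691] [0.0322 0.0172] 6.2 centroid [ 0.464  -0.0684] box [261 221] [268 234]
```

View pics/c6.png

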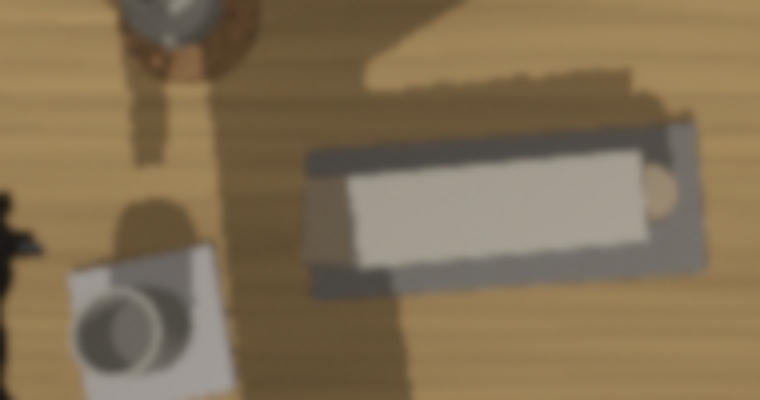

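The shelf shows cleanly at (350–645,150–268) in the crop, and measures 56×180 mm centred at (0.452, 0.030). The beaker stands on the tile at (120,330). Now over the shelf.

```bash
python3 p.py .4522 .03 .058 5.3
```

```text
t 14.22 pos [0.3779 0.2625 0.1837] psi 5.0 tilt [0.001 0.002] az -0.003 dxyz/0.5 [-0.4768  0.105   0.2515] gap 0.998 F [ 0.5 -0.1 -0. ]
```

Emit:
servo_tool:
  moves:
    - [0,0,-0.003,-0.03,0.007,0,1]
    - [0,0,0,-0.06,0.013,0,1]
    - [0,0,0,-0.07,0.015,0,1]
    - [0,0,0,-0.07,0.015,0,1]
    - [0,0,0,-0.07,0.015,0,1]
    - [0,0,0,-0.07,0.015,0,1]
    - [0,0,0,-0.06,0.014,0,1]
    - [0,0,0,-0.04,0.01,0,1]
    - [0,0,0,-0.007,0.001,0,1]
    - [0,0,0,0,0,0,1]

```text
time_s: 15.05
ee_pos: [0.451, 0.0287, 0.1813]
tcp_rot: [-2.118, -2.317, 0.003]
ft_force: [0.2, 0.1, -0.2]
finger_gap: 0.995
grip_force: 0.0
```

```bash
python3 p.py .4522 .03 .058 5.3
```

```text
t 15.05 pos [0.451  0.0287 0.1813] psi 5.2 tilt [ 0.001 -0.003] az -0.002 dxyz/0.5 [0.0024 0.0026 0.2465] gap 0.995 F [ 0.2  0.1 -0.2]
```

Emit:
servo_tool:
  moves:
    - [0,0,0,0.002,0.002,0.04,1]
    - [0,0,0,0,0,0.05,1]
    - [0,0,0,0,0,0.05,1]
    - [0,0,0,0,0,0.04,1]
    - [0,0,0,0,0,0.03,1]
    - [0,0,0,0,0,0.02,1]
    - [0,0,0,0,0,0.014,1]
    - [0,0,0,0,0,0,1]
    - [0,0,0,0,0,0,1]

```text
time_s: 15.8
ee_pos: [0.4523, 0.0314, 0.0606]
tcp_rot: [-2.114, -2.322, 0.001]
ft_force: [0.0, -1.1, 1.6]
finger_gap: 0.998
grip_force: 0.0
```

Emit:
servo_tool:
  moves:
    - [0,0,0,0,0,0,-1]
    - [0,0,0,0,0,0,-1]
    - [0,0,0,0,0,0,-1]
    - [0,0,0,0,0,0,-1]
    - [0,0,0,0,0,0,-1]
    - [0,0,0,0,0,0,-1]
    - [0,0,0,0,0,0,-1]
    - [0,0,0,0,0,0,-1]
  grip_force: 45

```text
time_s: 16.47
ee_pos: [0.453, 0.0308, 0.0617]
tcp_rot: [2.116, 2.321, 0.002]
ft_force: [-1.9, 1.0, 5.3]
finger_gap: 0.641
grip_force: 47.9
```

```bash
python3 p.py .6615 -.005 .12 6.3
```

```text
t 16.47 pos [0.453  0.0308 0.0617] psi 5.3 tilt [0.    0.001] az -0.011 dxyz/0.5 [-0.117   0.4067 -0.1167] gap 0.641 F [-1.9  1.   5.3]
```

Emit:
servo_tool:
  moves:
    - [0,0,0,0,0,-0.01,-1]
    - [0,0,0,0,0,-0.02,-1]
    - [0,0,0,0,0,-0.03,-1]
    - [0,0,0,0,0,-0.03,-1]
    - [0,0,0,0,0,-0.02,-1]
    - [0,0,0,0,0,-0.01,-1]
    - [0,0,-0.011,0,0,0,-1]

```text
time_s: 17.05
ee_pos: [0.4531, 0.0306, 0.1216]
tcp_rot: [2.094, 2.34, 0.002]
ft_force: [0.3, 0.6, -3.7]
finger_gap: 0.643
grip_force: 49.0
```

Emit:
servo_tool:
  moves:
    - [0,0,0,-0.006,0.02,0,-1]
    - [0,0,0,-0.011,0.04,0,-1]
    - [0,0,0,-0.015,0.05,0,-1]
    - [0,0,0,-0.015,0.05,0,-1]
    - [0,0,0,-0.015,0.05,0,-1]
    - [0,0,0,-0.015,0.05,0,-1]
    - [0,0,0,-0.015,0.05,0,-1]
    - [0,0,0,-0.013,0.05,0,-1]
    - [0,0,0,-0.008,0.03,0,-1]
    - [0,0,0,-0.004,0.016,0,-1]

```text
time_s: 17.88
ee_pos: [0.663, -0.0059, 0.1187]
tcp_rot: [-2.096, -2.339, 0.001]
ft_force: [1.3, 0.7, -3.4]
finger_gap: 0.645
grip_force: 48.9
```

```bash
python3 p.py .6615 -.005 .0157 6.3; python3 -c "
from h import *
a=img('top')[100:260,150:330];b=img('scene')[100:300,180:400]
c=np.zeros((600,450,3),np.uint8);c[:290,:326]=cv2.resize(a,(326,290));c[290:,:341]=cv2.resize(b,(341,310))
cv2.imwrite('pics/c7.png',c)"
```

```text
t 17.88 pos [ 0.663  -0.0059  0.1187] psi 6.3 tilt [-0.    -0.001] az -0.0 dxyz/0.5 [ 0.0021 -0.0029  0.2059] gap 0.645 F [ 1.3  0.7 -3.4]
```

View pics/c7.png

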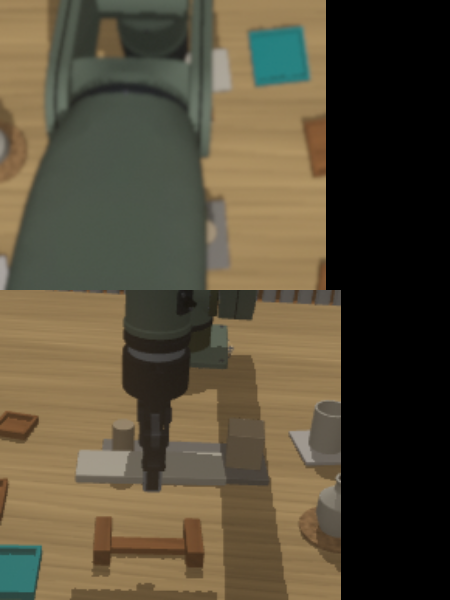

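The shelf is level in the gripper over the rack (rack at 94–203, row 545 in the scene crop) and both props still stand. I lower it.

Emit:
servo_tool:
  moves:
    - [0,0,0,0.002,-0.003,0.02,-1]
    - [0,0,0,0,0,0.04,-1]
    - [0,0,0,0,0,0.04,-1]
    - [0,0,0,0,0,0.04,-1]
    - [0,0,0,0,0,0.03,-1]
    - [0,0,0,0,0,0.016,-1]
    - [0,0,0,0,0,0.008,-1]
    - [0,0,0,0,0,0.003,-1]
    - [0,0,0,0,0,0,-1]
    - [0,0,0,0,0,0,-1]

```text
time_s: 18.82
ee_pos: [0.6598, -0.0043, 0.0233]
tcp_rot: [2.095, 2.339, 0.002]
ft_force: [0.4, -0.6, -3.8]
finger_gap: 0.642
grip_force: 48.9
```

Emit:
servo_tool:
  moves:
    - [0,0,0,0,0,0.002,-1]
    - [0,0,0,0,0,0.002,-1]
    - [0,0,0,0,0,0,-1]

```text
time_s: 19.07
ee_pos: [0.6594, -0.0043, 0.0206]
tcp_rot: [2.096, 2.34, 0.001]
ft_force: [0.4, -0.2, -2.4]
finger_gap: 0.644
grip_force: 48.9
```

Emit:
servo_tool:
  moves:
    - [0,0,0,0,0.002,0.002,-1]
    - [0,0,0,0,0,0.002,-1]
    - [0,0,0,0,0,0.002,-1]
    - [0,0,0,0,0,0.001,-1]
    - [0,0,0,0,0,0,-1]

```text
time_s: 19.48
ee_pos: [0.6601, -0.0042, 0.0165]
tcp_rot: [-2.096, -2.34, 0.0]
ft_force: [0.4, -0.9, -4.1]
finger_gap: 0.641
grip_force: 48.9
```

Emit:
servo_tool:
  moves:
    - [0,0,0,0,0,0.002,-1]
    - [0,0,0,0,0,0.002,-1]
    - [0,0,0,0,0,0,-1]

```text
time_s: 19.73
ee_pos: [0.6604, -0.0042, 0.0158]
tcp_rot: [2.096, 2.34, 0.001]
ft_force: [-2.5, -0.2, 3.4]
finger_gap: 0.645
grip_force: 49.7
```

Contact (+3.4 N at the predicted height). I release, rise, and go back past the props.

Emit:
servo_tool:
  moves:
    - [0,0,0,0,0,0,0.5]
    - [0,0,0,0,0,0,1]
    - [0,0,0,0,0,0,1]
    - [0,0,0,0,0,0,1]
    - [0,0,0,0,0,0,1]
    - [0,0,0,0,0,0,1]

```text
time_s: 20.23
ee_pos: [0.6603, -0.0042, 0.0147]
tcp_rot: [-2.096, -2.34, -0.0]
ft_force: [0.5, -0.3, -0.6]
finger_gap: 0.998
grip_force: 0.0
```

Emit:
servo_tool:
  moves:
    - [0,0,0,0,0,-0.02,1]
    - [0,0,0,0,0,-0.05,1]
    - [0,0,0,0,0,-0.06,1]
    - [0,0,0,0,0,-0.06,1]
    - [0,0,0,0,0,-0.05,1]
    - [0,0,0,-0.02,-0.02,-0.02,1]
    - [0,0,0,-0.04,-0.05,0,1]
    - [0,0,0,-0.06,-0.06,0,1]
    - [0,0,0,-0.06,-0.06,0,1]
    - [0,0,0,-0.06,-0.06,0,1]

```text
time_s: 21.07
ee_pos: [0.548, -0.1368, 0.1444]
tcp_rot: [-2.094, -2.341, 0.002]
ft_force: [0.7, -0.9, 0.7]
finger_gap: 0.999
grip_force: 0.0
```

Emit:
servo_tool:
  moves:
    - [0,0,0,-0.06,-0.06,0,1]
    - [0,0,0,-0.06,-0.06,0,1]
    - [0,0,0,-0.05,-0.03,0,1]
    - [0,0,0,0,0,0,1]

```text
time_s: 21.4
ee_pos: [0.4823, -0.231, 0.1446]
tcp_rot: [-2.101, -2.334, 0.004]
ft_force: [-0.1, 0.0, -0.2]
finger_gap: 0.999
grip_force: 0.0
```

```bash
cat > pr.py <<'E'
from m import *
from p import plan
t=img("top");h=cv2.cvtColor(t,cv2.COLOR_BGR2HSV).astype(int);H,S,V=h[...,0],h[...,1],h[...,2]
comp((S<50)&(V>120),(195,130,290,180),.038,tag="shelf")
m=(S>=50)&(S<95)
comp(m,(170,205,215,250),.072,tag="square");comp(m,(245,210,274,245),.072,tag="round")
print(h[234,172:205].tolist())
cv2.imwrite("pics/c8.png",np.vstack([cv2.resize(t[120:270,100:300],(640,480))]))
plan(.455,-.06,.2,5)
E
python3 pr.py
```

```text
shelf rect [ 0.6593 -0.0054] [0.0538 0.1733] 6.3 centroid [ 0.6604 -0.0085] box [208 142] [273 165]
square rect [0.4544 0.104 ] [0.0802 0.0997] 4.1 centroid [0.4477 0.1214] box [175 214] [214 249]
round rect [ 0.464  -0.0622] [0.0332 0.0333] 44.9 centroid [ 0.4642 -0.0625] box [256 220] [269 235]
[[18, 109, 164], [18, 109, 164], [18, 107, 160], [18, 94, 154], [18, 77, 156], [18, 69, 159], [18, 67, 160], [18, 69, 160], [19, 67, 160], [18, 68, 161], [18, 67, 160], [18, 67, 160], [18, 67, 155], [18, 70, 143], [17, 71, 126], [18, 73, 115], [18, 73, 112], [18, 73, 112], [17, 74, 113], [18, 72, 113], [18, 72, 113], [17, 70, 113], [18, 71, 112], [17, 73, 112], [17, 71, 107], [17, 75, 95], [18, 81, 85], [16, 75, 82], [18, 62, 82], [17, 43, 83], [15, 30, 84], [17, 28, 83], [15, 30, 84]]
t 21.45 pos [ 0.4838 -0.2292  0.1446] psi 6.0 tilt [ 0.    -0.001] az 0.011 dxyz/0.5 [ 0.3421 -0.0279 -0.1108] gap 0.996 F [-0.3  0.8  0.5]
```

View pics/c8.png

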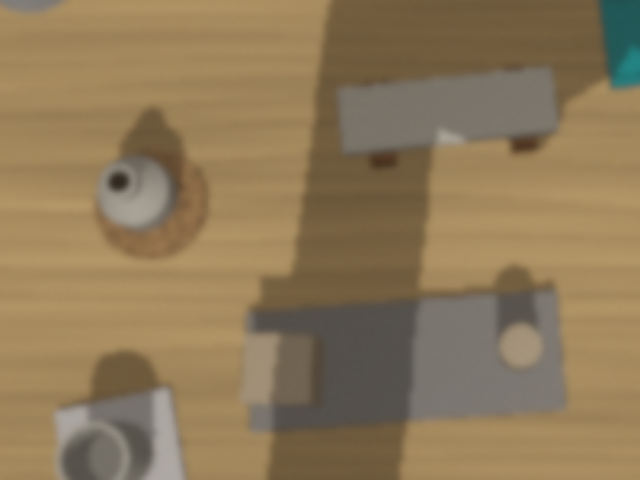

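Shelf sits flat across both battens (340–555, 68–153). The round prop is at (520,345) and the square prop's top face is about (243–315, 333–405). Round prop first.

Run:
```python
from m import *
from p import plan
t=img("top");h=cv2.cvtColor(t,cv2.COLOR_BGR2HSV).astype(int);H,S,V=h[...,0],h[...,1],h[...,2]
comp((S>=55)&(S<95)&(V>98),(168,210,205,252),.072,tag="square")
plan(.464,-.0625,.034,5)
```

```text
square rect [0.4475 0.1262] [0.0543 0.0835] 87.8 centroid [0.4465 0.1269] box [174 217] [197 251]
t 21.5 pos [ 0.4848 -0.2279  0.1446] psi 6.1 tilt [ 0.001 -0.001] az 0.013 dxyz/0.5 [ 0.3333 -0.0126  0.2211] gap 1.001 F [ 0.2 -0.3  0.4]
```

Emit:
servo_tool:
  moves:
    - [0,0,0.01,0.02,0,0,1]
    - [0,0,0,0.05,-0.003,0,1]
    - [0,0,0,0.06,-0.003,0,1]
    - [0,0,0,0.06,-0.003,0,1]
    - [0,0,0,0.06,-0.003,0,1]
    - [0,0,0,0.05,-0.002,0,1]
    - [0,0,0,0.03,0,0,1]
    - [0,0,0,0,0,0,1]
    - [0,0,0,0,0,0,1]

```text
time_s: 22.25
ee_pos: [0.4636, -0.0621, 0.1447]
tcp_rot: [-2.11, -2.327, 0.0]
ft_force: [0.8, -0.8, -0.3]
finger_gap: 1.005
grip_force: 0.0
```

```bash
python3 p.py .464 -.0625 .034 5
```

```text
t 22.25 pos [ 0.4636 -0.0621  0.1447] psi 5.6 tilt [-0. -0.] az 0.007 dxyz/0.5 [-0.0008  0.0007  0.2214] gap 1.005 F [ 0.8 -0.8 -0.3]
```

Emit:
servo_tool:
  moves:
    - [0,0,0,0,0,0.04,1]
    - [0,0,0,0,0,0.05,1]
    - [0,0,0,0,0,0.05,1]
    - [0,0,0,0,0,0.04,1]
    - [0,0,0,0,0,0.03,1]
    - [0,0,0,0,0,0.011,1]
    - [0,0,0,0,0,0,1]
    - [0,0,0,0,0,0,0.3]
    - [0,0,0,0,0,0,0]
  grip_force: 30

```text
time_s: 23.0
ee_pos: [0.4646, -0.0638, 0.0352]
tcp_rot: [2.113, 2.322, 0.002]
ft_force: [0.6, 0.9, 0.4]
finger_gap: 0.749
grip_force: 0.0
```

Emit:
servo_tool:
  moves:
    - [0,0,0,0,0,0,-1]
    - [0,0,0,0,0,0,-1]
    - [0,0,0,0,0,0,-1]
    - [0,0,0,0,0,0,-1]
    - [0,0,0,0,0,0,-1]
    - [0,0,0,0,0,0,-1]
    - [0,0,0,0,0,0,-1]
    - [0,0,0,0,0,0,-1]
    - [0,0,0,0,0,0,-1]
    - [0,0,0,0,0,0,-1]

```text
time_s: 23.83
ee_pos: [0.4643, -0.0635, 0.0352]
tcp_rot: [2.113, 2.323, 0.002]
ft_force: [-0.6, -0.3, 6.6]
finger_gap: 0.395
grip_force: 29.7
```

```bash
python3 p.py .388 -.2605 .13 5
```

```text
t 23.83 pos [ 0.4643 -0.0635  0.0352] psi 5.4 tilt [-0.     0.002] az 0.005 dxyz/0.5 [-0.3792 -0.1863 -0.1896] gap 0.395 F [-0.6 -0.3  6.6]
```

Gripped: gap 0.395, or 33.6 mm. I lift and carry it to the small brown tray.

Emit:
servo_tool:
  moves:
    - [0,0,0,0,0,-0.01,-1]
    - [0,0,0,0,0,-0.03,-1]
    - [0,0,0,0,0,-0.05,-1]
    - [0,0,0,0,0,-0.05,-1]
    - [0,0,0,-0.01,-0.005,-0.035,-1]
    - [0,0,0,-0.03,-0.015,-0.015,-1]
    - [0,0,0,-0.06,-0.03,0,-1]
    - [0,0,0,-0.07,-0.035,0,-1]
    - [0,0,0,-0.07,-0.035,0,-1]
    - [0,0,0,-0.06,-0.03,0,-1]

```text
time_s: 24.67
ee_pos: [0.4018, -0.2212, 0.1295]
tcp_rot: [-2.114, -2.324, 0.0]
ft_force: [0.1, 0.6, -2.1]
finger_gap: 0.393
grip_force: 30.1
```

Emit:
servo_tool:
  moves:
    - [0,0,0,-0.05,-0.025,0,-1]
    - [0,0,0,-0.03,-0.012,0,-1]
    - [0,0,0,0,0,0,-1]
    - [0,0,0,0,0,0,-1]

```text
time_s: 25.0
ee_pos: [0.388, -0.2615, 0.1292]
tcp_rot: [-2.116, -2.321, -0.001]
ft_force: [0.7, 0.4, -1.4]
finger_gap: 0.39
grip_force: 30.2
```

```bash
python3 p.py .388 -.2605 .029 5
```

```text
t 25.0 pos [ 0.388  -0.2615  0.1292] psi 5.3 tilt [ 0.001 -0.   ] az 0.003 dxyz/0.5 [0.002  0.0003 0.2003] gap 0.39 F [ 0.7  0.4 -1.4]
```

Emit:
servo_tool:
  moves:
    - [0,0,0,0.001,0,0.03,-1]
    - [0,0,0,0,0,0.05,-1]
    - [0,0,0,0,0,0.04,-1]
    - [0,0,0,0,0,0.03,-1]
    - [0,0,0,0,0,0.018,-1]
    - [0,0,0,0,0,0,-1]
    - [0,0,0,0,0,0,-1]

```text
time_s: 25.58
ee_pos: [0.3888, -0.2602, 0.0453]
tcp_rot: [-2.113, -2.324, -0.0]
ft_force: [-0.2, -0.8, -0.9]
finger_gap: 0.393
grip_force: 30.2
```

```bash
python3 p.py .388 -.2605 .029 5; python3 -c "
from h import *
a=img('top')[220:300,290:390];b=img('scene')[150:220,130:250]
c=np.zeros((590,480,3),np.uint8);c[:300,:375]=cv2.resize(a,(375,300));c[310:590,:480]=cv2.resize(b,(480,280))
cv2.imwrite('pics/c9.png',c)"
```

```text
t 25.58 pos [ 0.3888 -0.2602  0.0453] psi 5.5 tilt [ 0.001 -0.   ] az 0.005 dxyz/0.5 [-0.0006 -0.0016  0.0327] gap 0.393 F [-0.2 -0.8 -0.9]
```

View pics/c9.png

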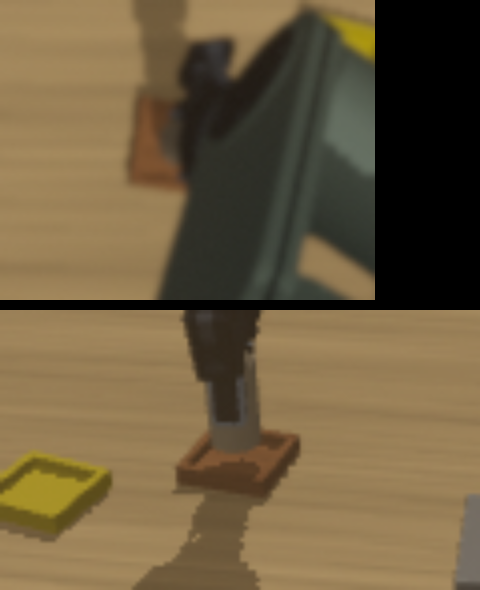

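Prop hangs centred over the small brown tray (bottom at (235,445), tray centre (238,462) in the scene crop). I lower it.

Emit:
servo_tool:
  moves:
    - [0,0,0,0,-0.001,0.01,-1]
    - [0,0,0,0,0,0.01,-1]
    - [0,0,0,0,0,0.006,-1]
    - [0,0,0,0,0,0.004,-1]
    - [0,0,0,0,0,0,-1]

```text
time_s: 26.1
ee_pos: [0.3876, -0.2607, 0.0298]
tcp_rot: [-2.114, -2.323, 0.0]
ft_force: [-0.3, -0.6, -1.9]
finger_gap: 0.388
grip_force: 30.2
```

Emit:
servo_tool:
  moves:
    - [0,0,0,0,0,0.002,-1]
    - [0,0,0,0,0,0.001,-1]
    - [0,0,0,0,0,0,-1]

```text
time_s: 26.35
ee_pos: [0.388, -0.261, 0.0292]
tcp_rot: [2.114, 2.323, 0.0]
ft_force: [-1.3, 0.6, 3.7]
finger_gap: 0.383
grip_force: 30.6
```

Emit:
servo_tool:
  moves:
    - [0,0,0,0,0,0,0.3]
    - [0,0,0,0,0,0,1]
    - [0,0,0,0,0,0,1]
    - [0,0,0,0,0,0,1]
    - [0,0,0,0,0,0,1]
    - [0,0,0,0,0,0,1]
    - [0,0,0,0,0,0,1]

```text
time_s: 26.93
ee_pos: [0.3879, -0.2609, 0.0287]
tcp_rot: [-2.114, -2.324, -0.0]
ft_force: [-0.7, 0.2, -0.5]
finger_gap: 0.998
grip_force: 0.0
```

Emit:
servo_tool:
  moves:
    - [0,0,0,0,0,-0.02,1]
    - [0,0,0,0,0,-0.05,1]
    - [0,0,0,0,0,-0.06,1]
    - [0,0,0,0,0,-0.06,1]
    - [0,0,0,0,0,-0.04,1]
    - [0,0,0,0,0,-0.02,1]
    - [0,0,0,0,0,0,1]

```text
time_s: 27.52
ee_pos: [0.3893, -0.2618, 0.1563]
tcp_rot: [2.11, 2.319, 0.001]
ft_force: [0.1, -1.1, -0.5]
finger_gap: 1.003
grip_force: 0.0
```

Run:
```python
from m import *
from p import plan
t=img("top");h=cv2.cvtColor(t,cv2.COLOR_BGR2HSV).astype(int);H,S,V=h[...,0],h[...,1],h[...,2]
mm=((S>=55)&(S<95)&(V>98)).astype(np.uint8);mm=cv2.morphologyEx(mm,cv2.MORPH_OPEN,np.ones((7,7),np.uint8))
comp(mm,(168,210,205,252),.072,tag="square")
cv2.imwrite("pics/c10.png",cv2.resize(t[200:265,160:300],(700,325)))
plan(.4475,.12,.15,5)
```

```text
square rect [0.4468 0.1263] [0.0515 0.0522] 0.0 centroid [0.4461 0.1263] box [175 224] [196 245]
t 27.57 pos [ 0.3884 -0.2612  0.1547] psi 5.4 tilt [-0.002  0.002] az 0.005 dxyz/0.5 [0.7492 0.1842 0.0094] gap 1.001 F [ 0.   0.3 -1.2]
```

View pics/c10.png

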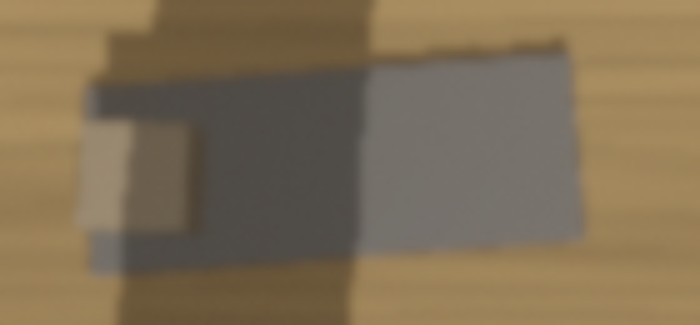

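Run:
```python
from m import *
from p import plan
P=np.array([onz("top",160+u/5,200+v/5,.072)[:2] for u,v in((85,121),(191,124),(185,232),(78,230))])
print(P.round(4).tolist(),P.mean(0),[np.degrees(np.arctan2(*(a[::-1]))).round(1) for a in (P[0]-P[3],P[1]-P[2],P[0]-P[1],P[3]-P[2])])
plan(*P.mean(0),.15,-2.5)
```

```text
[[0.4721, 0.1483], [0.4706, 0.0958], [0.4176, 0.0975], [0.4186, 0.15]] [0.44472468 0.12289099] [np.float64(-1.8), np.float64(-1.8), np.float64(88.4), np.float64(89.0)]
t 27.57 pos [ 0.3884 -0.2612  0.1547] psi 5.4 tilt [-0.002  0.002] az 0.088 dxyz/0.5 [0.7724 0.079  0.0094] gap 1.001 F [ 0.   0.3 -1.2]
```

Square prop top face corners are (85,121), (191,124), (185,232) and (78,230), giving a centre near (0.445, 0.124) and yaw of about -1.7°. I move over it.

Emit:
servo_tool:
  moves:
    - [0,0,0.04,0.03,0.003,0,1]
    - [0,0,0.037,0.07,0.007,0,1]
    - [0,0,0,0.08,0.007,0,1]
    - [0,0,0,0.08,0.008,0,1]
    - [0,0,0,0.08,0.008,0,1]
    - [0,0,0,0.08,0.008,0,1]
    - [0,0,0,0.08,0.008,0,1]
    - [0,0,0,0.08,0.008,0,1]
    - [0,0,0,0.08,0.008,0,1]
    - [0,0,0,0.07,0.008,0,1]

```text
time_s: 28.4
ee_pos: [0.4292, 0.1056, 0.1524]
tcp_rot: [-2.249, -2.191, 0.003]
ft_force: [1.3, -0.3, 0.0]
finger_gap: 0.999
grip_force: 0.0
```

Emit:
servo_tool:
  moves:
    - [0,0,0,0.03,0.004,0,1]
    - [0,0,0,0,0,0,1]
    - [0,0,0,0,0,0,1]

```text
time_s: 28.65
ee_pos: [0.4317, 0.1185, 0.1524]
tcp_rot: [-2.247, -2.193, 0.005]
ft_force: [-0.3, 0.5, 0.4]
finger_gap: 1.002
grip_force: 0.0
```

```bash
python3 p.py .4453 .124 .034 -1.7
```

```text
t 28.65 pos [0.4317 0.1185 0.1524] psi -1.4 tilt [-0.001 -0.003] az 0.003 dxyz/0.5 [0.0117 0.0268 0.2369] gap 1.002 F [-0.3  0.5  0.4]
```

Emit:
servo_tool:
  moves:
    - [0,0,0.002,0.011,0.027,0.02,1]
    - [0,0,0,0,0,0.03,1]
    - [0,0,0,0,0,0.02,1]
    - [0,0,0,0,0,0,1]
    - [0,0,0,0,0,0,1]

```text
time_s: 29.07
ee_pos: [0.4455, 0.122, 0.1181]
tcp_rot: [-2.255, -2.185, 0.004]
ft_force: [0.7, 0.2, 0.0]
finger_gap: 1.003
grip_force: 0.0
```

```bash
python3 p.py .4453 .124 .034 -1.7
```

```text
t 29.07 pos [0.4455 0.122  0.1181] psi -1.8 tilt [-0.001 -0.002] az -0.001 dxyz/0.5 [ 0.004  -0.0006  0.1681] gap 1.003 F [0.7 0.2 0. ]
```

Emit:
servo_tool:
  moves:
    - [0,0,0,0.003,0,0.03,1]
    - [0,0,0,0,0,0.04,1]
    - [0,0,0,0,0,0.04,1]
    - [0,0,0,0,0,0.03,1]
    - [0,0,0,0,0,0.02,1]
    - [0,0,0,0,0,0.008,1]
    - [0,0,0,0,0,0,1]
    - [0,0,0,0,0,0,1]
  grip_force: 45

```text
time_s: 29.73
ee_pos: [0.4469, 0.1247, 0.0355]
tcp_rot: [2.255, 2.187, 0.002]
ft_force: [-0.3, -0.8, 0.2]
finger_gap: 0.997
grip_force: 0.0
```

Emit:
servo_tool:
  moves:
    - [0,0,0,0,0,0,-1]
    - [0,0,0,0,0,0,-1]
    - [0,0,0,0,0,0,-1]
    - [0,0,0,0,0,0,-1]
    - [0,0,0,0,0,0,-1]
    - [0,0,0,0,0,0,-1]
    - [0,0,0,0,0,0,-1]
    - [0,0,0,0,0,0,-1]

```text
time_s: 30.4
ee_pos: [0.4468, 0.125, 0.0356]
tcp_rot: [2.254, 2.188, 0.002]
ft_force: [-0.2, -0.5, 6.2]
finger_gap: 0.623
grip_force: 48.8
```

```bash
python3 p.py .598 -.2625 .15 9.6
```

```text
t 30.4 pos [0.4468 0.125  0.0356] psi -1.7 tilt [0.    0.001] az -0.126 dxyz/0.5 [-0.8145  0.1689 -0.2287] gap 0.623 F [-0.2 -0.5  6.2]
```

Gripped at 53 mm. I lift, turn to the tray's yaw and carry it over.

Emit:
servo_tool:
  moves:
    - [0,0,0,0,0,-0.01,-1]
    - [0,0,0,0,0,-0.03,-1]
    - [0,0,0,0,0,-0.05,-1]
    - [0,0,0,0,0,-0.05,-1]
    - [0,0,-0.04,0,0,-0.05,-1]
    - [0,0,-0.046,0,0,-0.03,-1]
    - [0,0,-0.04,0,0,-0.01,-1]
    - [0,0,0,-0.03,0.006,0,-1]
    - [0,0,0,-0.05,0.01,0,-1]
    - [0,0,0,-0.07,0.015,0,-1]

```text
time_s: 31.23
ee_pos: [0.4731, 0.0542, 0.1497]
tcp_rot: [-2.022, -2.402, 0.0]
ft_force: [0.5, -0.1, -3.9]
finger_gap: 0.627
grip_force: 48.7
```

Emit:
servo_tool:
  moves:
    - [0,0,0,-0.07,0.015,0,-1]
    - [0,0,0,-0.07,0.015,0,-1]
    - [0,0,0,-0.07,0.015,0,-1]
    - [0,0,0,-0.07,0.015,0,-1]
    - [0,0,0,-0.07,0.015,0,-1]
    - [0,0,0,-0.07,0.015,0,-1]
    - [0,0,0,-0.07,0.015,0,-1]
    - [0,0,0,-0.06,0.012,0,-1]
    - [0,0,0,-0.05,0.01,0,-1]
    - [0,0,0,-0.04,0.008,0,-1]

```text
time_s: 32.07
ee_pos: [0.5942, -0.2528, 0.1488]
tcp_rot: [-2.028, -2.398, 0.001]
ft_force: [-0.5, -0.1, -3.3]
finger_gap: 0.625
grip_force: 48.7
```

Emit:
servo_tool:
  moves:
    - [0,0,0,-0.025,0.003,0,-1]
    - [0,0,0,0,0,0,-1]
    - [0,0,0,0,0,0,-1]

```text
time_s: 32.32
ee_pos: [0.5971, -0.2624, 0.149]
tcp_rot: [-2.027, -2.397, -0.0]
ft_force: [0.7, -0.2, -3.5]
finger_gap: 0.626
grip_force: 48.6
```

```bash
python3 p.py .598 -.2625 .045 9.6
```

```text
t 32.32 pos [ 0.5971 -0.2624  0.149 ] psi 9.6 tilt [ 0.002 -0.002] az -0.0 dxyz/0.5 [-0.0006  0.0016  0.208 ] gap 0.626 F [ 0.7 -0.2 -3.5]
```

Emit:
servo_tool:
  moves:
    - [0,0,0,0,0.002,0.03,-1]
    - [0,0,0,0,0,0.05,-1]
    - [0,0,0,0,0,0.05,-1]
    - [0,0,0,0,0,0.04,-1]
    - [0,0,0,0,0,0.025,-1]
    - [0,0,0,0,0,0.011,-1]
    - [0,0,0,0,0,0,-1]
    - [0,0,0,0,0,0,-1]

```text
time_s: 32.98
ee_pos: [0.5991, -0.2618, 0.0474]
tcp_rot: [2.026, 2.401, 0.001]
ft_force: [0.5, 0.4, -2.7]
finger_gap: 0.621
grip_force: 48.5
```

```bash
python3 p.py .598 -.2625 .0296 9.6; python3 -c "
from h import *
b=img('scene')[160:270,100:260]
cv2.imwrite('pics/c11.png',cv2.resize(b,(800,550)))"
```

```text
t 32.98 pos [ 0.5991 -0.2618  0.0474] psi 9.7 tilt [0. 0.] az 0.001 dxyz/0.5 [-0.0011 -0.0023  0.0356] gap 0.621 F [ 0.5  0.4 -2.7]
```

View pics/c11.png

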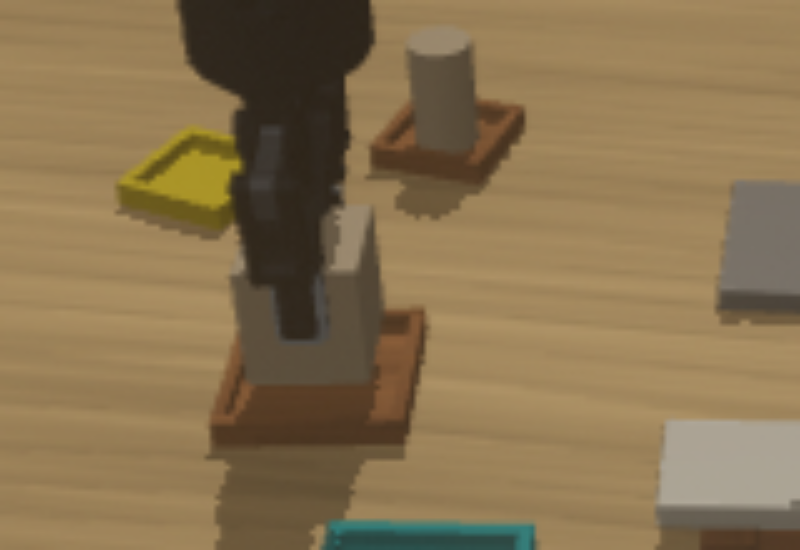

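Square prop is centred over the large brown tray (bottom edge 245–375, tray front 212–408), and the round prop stands upright in the small tray at (442,90). I lower it.

Emit:
servo_tool:
  moves:
    - [0,0,0,-0.001,-0.002,0.01,-1]
    - [0,0,0,0,0,0.01,-1]
    - [0,0,0,0,0,0.007,-1]
    - [0,0,0,0,0,0.003,-1]
    - [0,0,0,0,0,0.001,-1]
    - [0,0,0,0,0,0,-1]

```text
time_s: 33.53
ee_pos: [0.5978, -0.2632, 0.031]
tcp_rot: [-2.027, -2.4, -0.0]
ft_force: [-1.0, 0.6, -3.9]
finger_gap: 0.629
grip_force: 48.5
```

Emit:
servo_tool:
  moves:
    - [0,0,0,0,0,0.002,-1]
    - [0,0,0,0,0,0.002,-1]
    - [0,0,0,0,0,0,-1]

```text
time_s: 33.78
ee_pos: [0.5982, -0.2634, 0.0297]
tcp_rot: [2.027, 2.399, 0.0]
ft_force: [-0.5, -0.3, -3.1]
finger_gap: 0.626
grip_force: 48.6
```

Emit:
servo_tool:
  moves:
    - [0,0,0,0,0,0.002,-1]
    - [0,0,0,0,0,0.001,-1]
    - [0,0,0,0,0,0,-1]

```text
time_s: 34.03
ee_pos: [0.5982, -0.2634, 0.0297]
tcp_rot: [2.026, 2.399, 0.001]
ft_force: [-3.1, 0.6, 5.8]
finger_gap: 0.624
grip_force: 49.7
```

Contact (+5.8 N). I release, rise and back off.

Emit:
servo_tool:
  moves:
    - [0,0,0,0,0,0,0.5]
    - [0,0,0,0,0,0,1]
    - [0,0,0,0,0,0,1]
    - [0,0,0,0,0,0,1]
    - [0,0,0,0,0,0,1]
    - [0,0,0,0,0,0,1]

```text
time_s: 34.53
ee_pos: [0.5979, -0.2632, 0.0276]
tcp_rot: [-2.027, -2.4, -0.0]
ft_force: [0.1, -0.2, 0.3]
finger_gap: 1.002
grip_force: 0.0
```

Emit:
servo_tool:
  moves:
    - [0,0,0,0,0,-0.02,1]
    - [0,0,0,0,0,-0.05,1]
    - [0,0,0,0,0,-0.06,1]
    - [0,0,0,0,0,-0.06,1]
    - [0,0,0,0,0,-0.06,1]
    - [0,0,0,0,0,-0.05,1]
    - [0,0,0,-0.06,-0.03,0,1]
    - [0,0,0,-0.07,-0.03,0,1]
    - [0,0,0,-0.07,-0.03,0,1]
    - [0,0,0,-0.05,-0.02,0,1]

```text
time_s: 35.37
ee_pos: [0.5637, -0.3984, 0.179]
tcp_rot: [2.027, 2.398, -0.001]
ft_force: [0.4, 0.5, 0.9]
finger_gap: 0.999
grip_force: 0.0
```

Emit:
servo_tool:
  moves:
    - [0,0,0,-0.05,-0.02,0,1]
    - [0,0,0,-0.05,-0.02,0,1]
    - [0,0,0,0,0,0,1]
    - [0,0,0,0,0,0,1]

```text
time_s: 35.7
ee_pos: [0.5526, -0.4495, 0.178]
tcp_rot: [2.03, 2.398, 0.001]
ft_force: [-0.1, 0.9, -0.4]
finger_gap: 0.999
grip_force: 0.0
```

Run:
```python
from m import *
t=img("top");s=img("scene");h=cv2.cvtColor(t,cv2.COLOR_BGR2HSV).astype(int);H,S,V=h[...,0],h[...,1],h[...,2]
m=(S<95)&(V>120)
comp(m,(315,150,365,205),.066,tag="square");comp(m,(318,235,360,280),.066,tag="round")
comp((S<50)&(V<135),(105,235,150,290),.078,tag="beaker-ish")
c=np.zeros((600,512,3),np.uint8);c[:300]=t[90:290].repeat(1,0)[:200].copy() if 0 else cv2.resize(t[90:300,80:400],(512,300));c[300:]=cv2.resize(s[120:300,120:427],(512,300))
cv2.imwrite("pics/c12.png",c);print(env.sense()["time_s"],env.sense()["ee_pos"])
```

```text
square rect [ 0.5982 -0.2639] [0.0556 0.0543] 9.6 centroid [ 0.5982 -0.2637] box [329 164] [353 186]
round rect [ 0.3884 -0.2603] [0.0315 0.0321] 0.0 centroid [ 0.3884 -0.2603] box [336 252] [349 265]
beaker-ish rect [0.3904 0.2497] [0.0719 0.0707] 3.2 centroid [0.3883 0.2474] box [119 242] [148 273]
35.8 [ 0.55337014 -0.44761913  0.17807771]
```

View pics/c12.png

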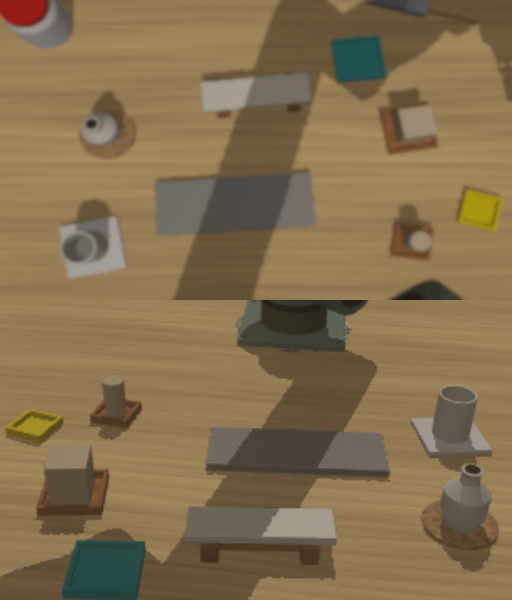

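The picture shows vase, beaker, shelf and both props all upright and centred on their places, and the gripper is clear. Handing in.

```bash
python3 -c "
from rig import env
print(env.hand_in())"
```

```text
the job is handed in; nothing more can be done
None
```

The stack is dismantled and handed in at about 36 s: in the last pictures every piece stands upright or flat within a few millimetres of its place, with the gripper clear; the hand-in gave no verdict.

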